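Unstack a lock order onto its shadow plates

TASK

The parts of a lock order are stacked on the bench: a lock cylinder on a steel collar on a padlock on a box of key blanks. Take the stack apart from the top down, one thing at a time, and set each upright on the shadow plate whose dark outline has its shape, well centred on the outline and turned to match it (the padlock with its shackle on the outline's shackle), without tipping anything over. Let go of each before you take the next.

Things in the scene. Friction and masses are not known exactly. Their poses are not given: they have to be found in the camera images.
- cylinder_mid (a point): Brass mortise lock cylinder standing on its end on top of the stack: round, 35 mm across at the rim on top, narrower below it, 30 mm high. Point at its centre, 15 mm above its underside; z up..
- collar_mid (a point): Plain steel ring, outside diameter 48 mm, bore 20 mm, 12 mm high, lying flat on the padlock's body, under the cylinder. Point at its centre, 6 mm above its underside; z up.
- padlock_mid (a point): Brass padlock lying flat on the box, under the collar: body 36 mm (its x) by 42 mm (its y) by 17 mm high, with a steel shackle that reaches 31 mm beyond the body's +x face (31 mm wide, 7 mm thick). Point at the middle of the body (not of the whole padlock), 8.5 mm above its underside; x points to the shackle, z up.
- box_mid (a point): White cardboard box of key blanks at the bottom of the stack, closed, rigid: 59 mm (its x) by 101 mm (its y) by 30 mm high. Point at its centre, 15 mm above its underside; z up.
- cylinder_plate: Fixed bare aluminium plate 4 mm thick, lying on the bench, with a flat dark rubber outline flush in its top; origin at the middle of its underside (top 4 mm above), z up; 64 x 64 mm, outline a full disc of 35 mm in its middle, for the lock cylinder.
- collar_plate: Fixed bare aluminium plate 4 mm thick, lying on the bench, with a flat dark rubber outline flush in its top; origin at the middle of its underside (top 4 mm above), z up; 70 x 70 mm, outline a ring of 48 mm with a bright 20 mm middle, for the collar.
- padlock_plate: Fixed bare aluminium plate 4 mm thick, lying on the bench, with a flat dark rubber outline flush in its top; origin at the middle of its underside (top 4 mm above), z up; 92 mm (its x) x 64 mm (its y), outline a padlock whose shackle points to the plate's +x. The middle of the outline's body (36 x 42 mm) lies at x = -15 mm, y = 0 in the plate's frame; padlock and plate x point the same way when it is right.
- box_plate: Fixed bare aluminium plate 4 mm thick, lying on the bench, with a flat dark rubber outline flush in its top; origin at the middle of its underside (top 4 mm above), z up; 76 mm (its x) x 116 mm (its y), outline a plain rectangle of 59 x 101 mm in its middle, for the box; the box's y lies along the plate's y (either way round).

How it is judged:
On the way, in this order (a step that is already met when the one before it is completed fails the run):
1. the lock cylinder stands released on its plate (x of cylinder_mid in the frame of cylinder_plate between -0.012 and 0.012 m and y of cylinder_mid in the frame of cylinder_plate between -0.012 and 0.012 m and z of cylinder_mid in the frame of cylinder_plate between 0.015 and 0.023 m and angle between cylinder_mid's own z axis and vertical below 0.12 rad and linear speed of cylinder below 0.02 m/s and contact force between cylinder and the fingers below 0.1 N), for 0.2 s.
2. the collar lies released on its plate (x of collar_mid in the frame of collar_plate between -0.012 and 0.012 m and y of collar_mid in the frame of collar_plate between -0.012 and 0.012 m and z of collar_mid in the frame of collar_plate between 0.006 and 0.014 m and angle between collar_mid's own z axis and vertical below 0.12 rad and linear speed of collar below 0.02 m/s and contact force between collar and the fingers below 0.1 N), for 0.2 s.
3. the padlock lies released on its outline, shackle over shackle (x of padlock_mid in the frame of padlock_plate between -0.027 and -0.003 m and y of padlock_mid in the frame of padlock_plate between -0.012 and 0.012 m and z of padlock_mid in the frame of padlock_plate between 0.0085 and 0.0165 m and angle between padlock_mid's own z axis and vertical below 0.12 rad and angle between the x axis of padlock_mid and the x axis of padlock_plate, either way round below 0.2 rad and x of padlock_plate in the frame of padlock_mid above 0 m and linear speed of padlock below 0.02 m/s and contact force between padlock and the fingers below 0.1 N), for 0.2 s.
4. the box lies released on its outline (x of box_mid in the frame of box_plate between -0.012 and 0.012 m and y of box_mid in the frame of box_plate between -0.012 and 0.012 m and z of box_mid in the frame of box_plate between 0.015 and 0.023 m and angle between box_mid's own z axis and vertical below 0.12 rad and angle between the x axis of box_mid and the x axis of box_plate, either way round below 0.2 rad and linear speed of box below 0.02 m/s and contact force between box and the fingers below 0.1 N), for 0.2 s.
At the end, for the whole second after the job is handed in: Cylinder, collar, padlock, box, placed in this order, each rest flat, released and still on their own plate, within 12 mm of the outline along each of its axes; padlock and box within 0.2 rad of theirs, shackle on shackle (all of step 1 and all of step 2 and all of step 3 and all of step 4); the robot touches nothing.
It fails at once if a part of the order was tipped over (angle between any of cylinder_mid, collar_mid, padlock_mid, box_mid's own z axis and vertical above 0.7 rad).
It also fails if it takes over 99 s, if anything falls off the work surface, if the arm or the gripper's body presses on something with over 40 N, if the wrist force passes 120 N, or if a joint passes its speed limit or range.

ROBOT

A 7-joint arm with a two-finger parallel gripper is mounted at the origin on a cart in front of the work surface, level with it; the furniture and walls round the work are solid. World frame = base frame: x ahead of the robot, y to its left, z up, the work surface at z = 0. Lengths are in m, angles in rad, forces in N, time in s.
With the tool pointing down it reaches from about 0.35 to 0.775 m from the base axis. Payload 3.1 kg.
Tool frame: the origin (TCP) lies midway between the tips of the shut fingers; the grasp point (between the pads) lies 19 mm behind it; z points along the fingers, y is the line along which they close (so a half turn about z gives the same grasp; the last joint's range is limited). The gripper opens to 85 mm and grips with 20 to 120 N. Pads are 22 mm wide; open, the fingers measure 114 mm over their backs; the gripper's body (76 mm by 85 mm) begins 54 mm behind the grasp point. The pads swing forward as they close: fully open they stand 13 mm farther back than shut.
Start: joints at [-1.233, 0.311, 0.014, 1.512, -0.004, 1.319, -0.027], TCP at [0.204, 0.511, 0.231] pointing down, gripper open.
Joint ranges: [-2.7, 2.7], [-0.3, 1.91], [-1.27, 1.3], [0.12, 2.57], [-1.44, 4.58], [0.2, 2.03], [-3.05, 3.05]. Speed limits (rad/s): [2.79, 2.79, 3.14, 3.14, 3.14, 3.14, 3.14].

INTERFACE

Orientations are given as a unit quaternion [x, y, z, w].
In Python, from bench import ctrl, imaging gives the robot as it stands. The module is installed in compiled form; this text tells all that it offers.
- The arm moves only by the tool move_arm, never from a script. Its argument "moves" is a list of rows, each an object with "translation": the shift along the tool's x, y, z in mm, a list of three; "dr": the turn, a rotation vector about the tool's x, y, z in rad, a list of three; "gripper": the gripper's target within -1 to 1 (fully open at 1, half-way at 0, shut at -1). In form: [{"translation": [x, y, z], "dr": [ax, ay, az], "gripper": gripper}, ...]. A call has 1 to 8 rows; each row is the pose to reach, as a shift and turn from the pose commanded when the call began, along the tool's axes at that moment; what a row does not reach only later rows make up. A row lasts 1/12 s, in which the tool goes at most 41.7 mm and 7.16 degrees, less where a joint would pass 70% of its speed; a pose out of reach is approached as far as the arm can. A call with a gripper value outside its range is refused whole. The fingers move at their own pace and stop on an object; the grip force is fixed at half the most. Time passes only in rows, so rows that repeat a pose let the fingers close. It gives the time, the measured TCP pose, the force, the opening and the grip force at its end, in the units of the state.
- ctrl.get_obs(): the state, without advancing time (a new reading comes with each control period).
- imaging.capture(name): name is "side" or "top"; returns a dict with "pixels" (384x512x3 uint8, blue, green, red), "camera_matrix" (3x3 intrinsics, pixels), "rvec" (rotation vector, rad) and "tvec" (3), from world to camera coordinates, as OpenCV has them. Camera axes: x right, y down, z forward; pixel columns grow to the right and rows downward; lengths in m; the calibration is good to about 2 mm. A picture is of the moment at which its call begins. There is no depth.
- ctrl.close_job(): hands the job in; it is judged then, once.
The state is a dict: "time_s": time; "joint_pos": joint angles; "qvel": joint speeds; "joint_torque": joint torques, N m; "position": TCP position; "tcp_rot": TCP orientation; "ft_force": force on the tool from outside, world axes, zero at the start; "moment": the same for the moment, N m; "gripper_width": opening from 0.0 (shut) to 1.0 (fully open); "finger_force": force on a finger pad.
Only numpy, scipy, OpenCV 4.12 (cv2) and the standard library are available. Lean on these libraries where they do the work, as an engineer would, in place of code of your own. Each camera call takes 0.05 s, during which the arm holds its last target. There are 200 camera calls.

## Working session

There is one attempt and no reset: what is moved stays moved. The work goes in short steps, Python scripts to look and compute and a tool call to move; the robot and the scene stay as the last step left them, time stands still between calls to the robot, and variables do not carry over. Pictures are saved under pics/ and viewed, at most 17 in all, crops included, and the job is handed in when it is done.

Besides the shell and the picture viewer there is one more tool, called as name([rows], argument=value, ...), one row to a line, values as JSON. move_arm: Moves the arm, as the interface text tells. Its arguments: {"type":"object","properties":{"moves":{"type":"array","items":{"type":"object","properties":{"translation":{"type":"array","items":{"type":"number"}},"dr":{"type":"array","items":{"type":"number"}},"gripper":{"type":"number"}}}}},"required":["moves"]}

```bash
mkdir -p pics; cat > h.py <<'E'
import numpy as np, cv2
from bench import ctrl, imaging
def cap(n,f=None):
    c=imaging.capture(n)
    if f: cv2.imwrite('pics/'+f,c['pixels'])
    return c
def ray(c,uv,z):
    R=cv2.Rodrigues(np.array(c['rvec'],float))[0]; t=np.array(c['tvec'],float).ravel(); K=np.array(c['camera_matrix'],float)
    o=-R.T@t; uv=np.atleast_2d(uv).astype(float)
    d=(R.T@np.linalg.inv(K)@np.c_[uv,np.ones(len(uv))].T).T
    return o+d*((z-o[2])/d[:,2])[:,None]
def proj(c,p):
    return cv2.projectPoints(np.atleast_2d(p).astype(float),np.array(c['rvec'],float),np.array(c['tvec'],float),np.array(c['camera_matrix'],float),None)[0][:,0]
E
python3 - <<'E'
from h import *
a=cap('top','top0.png');b=cap('side','side0.png')
for c in(a,b):
    R=cv2.Rodrigues(np.array(c['rvec'],float))[0];print(-R.T@np.array(c['tvec']).ravel(),np.array(c['camera_matrix'])[0,0])
o=ctrl.get_obs();print(o)
E
```

```text
[ 0.26884884 -0.20433339  1.05700431] 447.238873087555
[ 0.44152919 -0.98162614  0.4267876 ] 456.7728741610454
{'time_s': 0.1, 'joint_pos': array([-1.23271571,  0.31163781,  0.01401437,  1.51293325, -0.00437374,
        1.31920085, -0.02721122]), 'qvel': array([-0.00183161, -0.00153721, -0.00053449, -0.00440659,  0.0006139 ,
       -0.00011799,  0.0002173 ]), 'joint_torque': array([ 2.31868325e-04, -3.80854082e+01,  1.46472920e-01, -2.31239355e+01,
        1.23026074e-02,  8.08584562e-03,  6.97168360e-06]), 'position': array([0.20365269, 0.51018525, 0.23031933]), 'tcp_rot': array([ 1.88725855e-01,  9.82029224e-01, -1.06504995e-03, -1.42734569e-04]), 'ft_force': array([ 0.93960327, -0.71274449, -0.43744391]), 'moment': array([-0.00636108,  0.06301608, -0.00616243]), 'finger_force': 0.0, 'gripper_width': 1.0034594315733534}
```

View pics/top0.png

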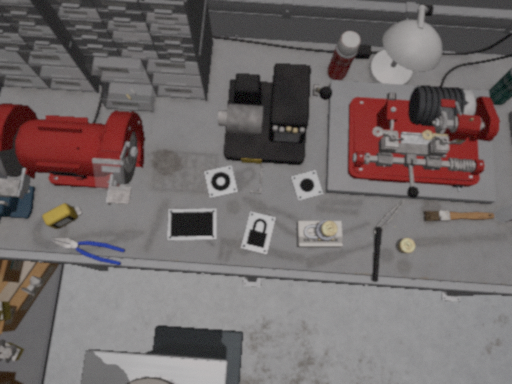

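View pics/side0.png

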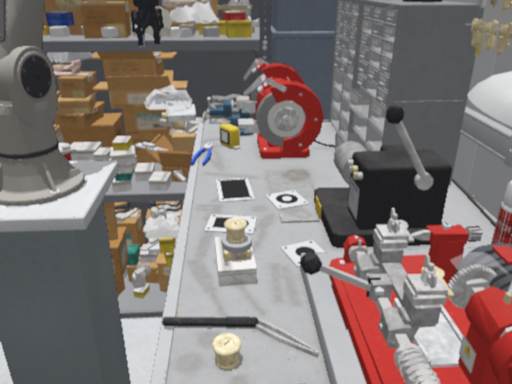

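The top view shows the stack at about (325,233). The plates are: cylinder (307,185), collar (221,181), padlock (258,232) and box (193,224). The brass piece at (407,245) is a loose decoy. I'll measure these next.

```bash
cat > m0.py <<'E'
from h import *
c=cap('top'); im=c['pixels']; g=cv2.cvtColor(im,cv2.COLOR_BGR2GRAY)
for n,(u,v) in dict(cyl=(307,185),col=(221,181),pad=(258,232),box=(193,224)).items():
    w=34; x0,y0=u-w,v-w
    s=g[y0:y0+2*w,x0:x0+2*w]
    m=(s>150).astype(np.uint8)
    k,l,st,ce=cv2.connectedComponentsWithStats(m)
    best=max(range(1,k),key=lambda i:st[i,4]); m=(l==best).astype(np.uint8)
    cn=max(cv2.findContours(m,cv2.RETR_EXTERNAL,cv2.CHAIN_APPROX_NONE)[0],key=cv2.contourArea)
    P=ray(c,cn[:,0]+[x0,y0],.004)
    r=cv2.minAreaRect((P[:,:2]*1000).astype(np.float32)); print(n,'plate',np.round(r[0],1),np.round(r[1],1),r[2])
    f=np.zeros_like(m); cv2.drawContours(f,[cn],-1,1,-1)
    d=((f>0)&(s<90)).astype(np.uint8); d=cv2.morphologyEx(d,cv2.MORPH_OPEN,np.ones((2,2)))
    v_,u_=np.nonzero(d); Q=ray(c,np.c_[u_+x0,v_+y0],.004)[:,:2]*1000
    r=cv2.minAreaRect(Q.astype(np.float32)); print('   dark',np.round(r[0],1),np.round(r[1],1),round(r[2],1),'mean',np.round(Q.mean(0),1))
s=im[205:260,285:360]; A=cv2.resize(s,None,fx=8,fy=8,interpolation=cv2.INTER_CUBIC)
cv2.imwrite('pics/st_top.png',A)
c2=cap('side'); cv2.imwrite('pics/st_side.png',cv2.resize(c2['pixels'][205:290,195:280],None,fx=7,fy=7,interpolation=cv2.INTER_CUBIC))
E
python3 m0.py
```

```text
cyl plate [ 566.5 -319. ] [63.3 63.9] 19.328079223632812
   dark [ 564.4 -321.3] [28.1 26.9] 2.5 mean [ 564.1 -321.4]
col plate [ 560.5 -108.1] [69.3 69.9] 17.123014450073242
   dark [ 558.3 -111.1] [40.6 41.7] 4.1 mean [ 558.4 -110.9]
pad plate [ 441.4 -208.7] [64.4 90.9] 80.05473327636719
   dark [ 439.5 -210.8] [38.5 62.8] 80.0 mean [ 427.2 -208.3]
box plate [450.9 -49.5] [ 75.1 116.8] 4.106679916381836
   dark [447.9 -51.6] [55. 98.] 5.9 mean [447.7 -50.7]
```

View pics/st_top.png

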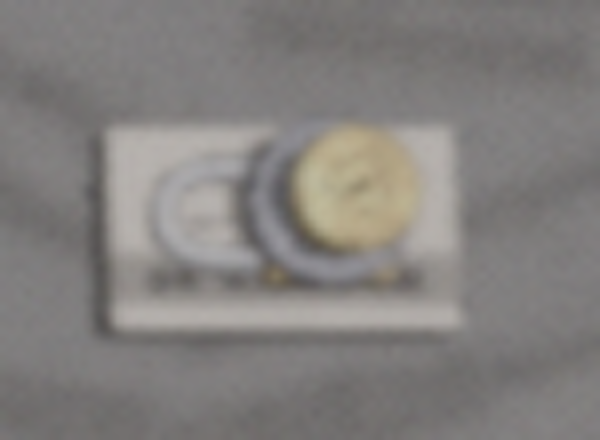

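View pics/st_side.png

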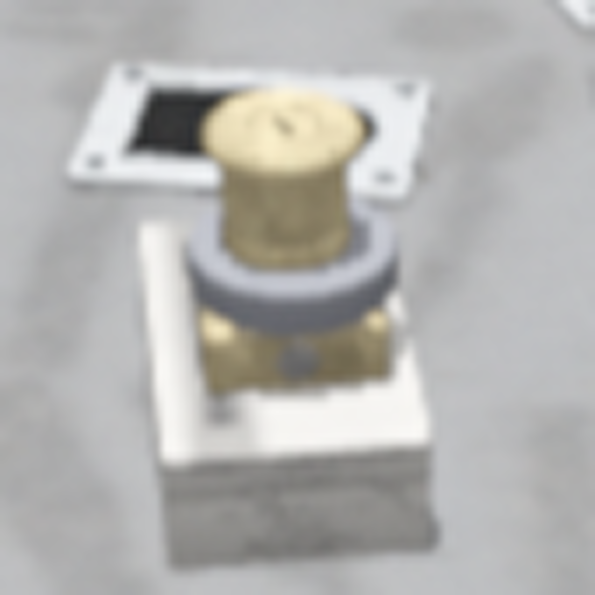

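Plate sizes match the spec. Crop results for the stack:
- Cylinder disc at about (329.5,228) in the top view.
- Box long side along world y.
- Shackle pointing to +y.

The padlock outline's shackle points along +x, at about -10°. Next I'll measure the cylinder.

```bash
cat > m1.py <<'E'
from h import *
c=cap('top'); im=c['pixels']; h=cv2.cvtColor(im,cv2.COLOR_BGR2HSV)
m=cv2.inRange(h,(15,55,120),(35,255,255)); m2=np.zeros_like(m); m2[205:260,285:360]=m[205:260,285:360]
cn=max(cv2.findContours(m2,cv2.RETR_EXTERNAL,cv2.CHAIN_APPROX_NONE)[0],key=cv2.contourArea)
P=ray(c,cn[:,0],.089)[:,:2]*1000
print('cyl',cv2.minEnclosingCircle(P.astype(np.float32)),cv2.minEnclosingCircle(cn),P.mean(0))
ctr=P.mean(0)/1000
s=cap('side'); print('side proj top, base',proj(s,[[*ctr,.089],[*ctr,.059]]))
hs=cv2.cvtColor(s['pixels'],cv2.COLOR_BGR2HSV); ms=cv2.inRange(hs,(15,55,120),(35,255,255)); k=np.zeros_like(ms);k[205:245,215:260]=ms[205:245,215:260]
print('side brass bbox',cv2.boundingRect(k))
from scipy.spatial.transform import Rotation as R
print(R.from_quat(ctrl.get_obs()['tcp_rot']).as_matrix().round(4))
E
python3 m1.py
```

```text
cyl ((446.86199951171875, -361.9556884765625), 16.559850692749023) ((328.7105407714844, 228.2894744873047), 7.402744293212891) [ 444.955252   -361.37365472]
side proj top, base [[232.66595622 221.15153345]
 [233.02689684 238.00054235]]
side brass bbox (224, 219, 23, 24)
[[-9.288e-01  3.706e-01 -2.000e-04]
 [ 3.706e-01  9.288e-01 -8.000e-04]
 [-1.000e-04 -9.000e-04 -1.000e+00]]
```

```bash
cat > go.py <<'E'
# usage: go.py x y z(mm) psi(deg, tool y direction, mod 360)
import sys
from h import *
from scipy.spatial.transform import Rotation as R
o=ctrl.get_obs(); M=R.from_quat(o['tcp_rot']).as_matrix(); x,y,z,psi=map(float,sys.argv[1:5])
p=np.array(o['position'])*1000; cur=np.degrees(np.arctan2(M[1,1],M[0,1]))
# full target orientation with tool z straight down
a=np.radians(psi); Y=np.array([np.cos(a),np.sin(a),0]); Z=np.array([0,0,-1.]); T=np.c_[np.cross(Y,Z),Y,Z]
print('t',o['time_s'],'pos',p.round(1),'psi',cur.round(1),'w',round(o['gripper_width'],3),'F',np.round(o['ft_force'],1),'ff',round(o['finger_force'],1))
print('translation',(M.T@(np.array([x,y,z])-p)).round(1),'dr',R.from_matrix(M.T@T).as_rotvec().round(3),'j',np.round(o['joint_pos'],2))
E
python3 go.py 420 200 260 15
```

```text
t 0.3 pos [203.8 510.6 230.9] psi 68.2 w 1.002 F [-0.4  0.5 -0.3] ff 0.0
translation [-315.9 -208.3  -28.9] dr [-0.001  0.     0.929] j [-1.23  0.31  0.01  1.51 -0.    1.32 -0.03]
```

move_arm([
  {"translation": [-40,-26,-4],"dr": [0,0,0.116],"gripper": 1},
  {"translation": [-79,-52,-8],"dr": [0,0,0.232],"gripper": 1},
  {"translation": [-118,-78,-12],"dr": [0,0,0.348],"gripper": 1},
  {"translation": [-158,-104,-15],"dr": [0,0,0.464],"gripper": 1},
  {"translation": [-197,-130,-18],"dr": [0,0,0.58],"gripper": 1},
  {"translation": [-237,-156,-22],"dr": [0,0,0.696],"gripper": 1},
  {"translation": [-276,-182,-26],"dr": [0,0,0.81],"gripper": 1},
  {"translation": [-316,-208,-29],"dr": [0,0,0.93],"gripper": 1},
])

```text
time_s: 0.97
position: [0.3946, 0.2364, 0.2575]
tcp_rot: [0.611, 0.791, 0.001, -0.0]
ft_force: [0.6, 0.1, 0.2]
gripper_width: 0.999
finger_force: 0.0
```

```bash
python3 go.py 450 -120 220 -38
```

```text
t 0.9667 pos [394.6 236.4 257.5] psi 14.6 w 0.999 F [0.6 0.1 0.2] ff 0.0
translation [-358.8  -36.6   37.2] dr [ 0.    -0.001  0.919] j [-0.89  0.11  0.34  1.7  -0.04  1.33 -0.28]
```

move_arm([
  {"translation": [-40,-7,5],"dr": [0,0,0.116],"gripper": 1},
  {"translation": [-79,-14,10],"dr": [0,0,0.232],"gripper": 1},
  {"translation": [-118,-20,15],"dr": [0,0,0.348],"gripper": 1},
  {"translation": [-158,-27,20],"dr": [0,0,0.464],"gripper": 1},
  {"translation": [-197,-34,25],"dr": [0,0,0.58],"gripper": 1},
  {"translation": [-237,-40,30],"dr": [0,0,0.696],"gripper": 1},
  {"translation": [-276,-47,35],"dr": [0,0,0.81],"gripper": 1},
  {"translation": [-317,-54,40],"dr": [0,0,0.92],"gripper": 1},
])

```text
time_s: 1.63
position: [0.4233, -0.0833, 0.2172]
tcp_rot: [0.899, 0.438, 0.001, -0.0]
ft_force: [1.1, 1.0, -0.0]
gripper_width: 0.997
finger_force: 0.0
```

move_arm([
  {"translation": [0,0,0],"dr": [0,0,0],"gripper": 1},
  {"translation": [0,0,0],"dr": [0,0,0],"gripper": 1},
  {"translation": [0,0,0],"dr": [0,0,0],"gripper": 1},
])

```text
time_s: 1.88
position: [0.4235, -0.0812, 0.217]
tcp_rot: [0.898, 0.44, 0.0, -0.0]
ft_force: [0.1, 0.7, 0.1]
gripper_width: 1.006
finger_force: 0.0
```

```bash
python3 go.py 448 -362 180 -90
```

```text
t 1.8833 pos [423.5 -81.2 217. ] psi -37.7 w 1.006 F [0.1 0.7 0.1] ff 0.0
translation [-207.1  191.2   36.8] dr [-0.001 -0.     0.912] j [-0.51  0.08  0.71  1.85 -0.05  1.23 -0.44]
```

move_arm([
  {"translation": [-29,27,5],"dr": [0,0,0.115],"gripper": 1},
  {"translation": [-59,55,10],"dr": [0,0,0.23],"gripper": 1},
  {"translation": [-88,82,15],"dr": [0,0,0.345],"gripper": 1},
  {"translation": [-118,109,20],"dr": [0,0,0.46],"gripper": 1},
  {"translation": [-148,137,26],"dr": [0,0,0.575],"gripper": 1},
  {"translation": [-178,164,31],"dr": [0,0,0.69],"gripper": 1},
  {"translation": [-207,191,37],"dr": [0,0,0.8],"gripper": 1},
  {"translation": [-207,191,37],"dr": [0,0,0.912],"gripper": 1},
])

```text
time_s: 2.55
position: [0.4451, -0.37, 0.1783]
tcp_rot: [1.0, -0.006, -0.002, 0.003]
ft_force: [-1.3, -1.2, 0.6]
gripper_width: 1.0
finger_force: 0.0
```

move_arm([
  {"translation": [0,0,0],"dr": [0,0,0],"gripper": 1},
  {"translation": [0,0,0],"dr": [0,0,0],"gripper": 1},
])

```text
time_s: 2.72
position: [0.4492, -0.3603, 0.1791]
tcp_rot: [1.0, 0.003, -0.0, -0.001]
ft_force: [1.8, 0.7, -1.0]
gripper_width: 1.005
finger_force: 0.0
```

```bash
python3 go.py 448 -362 63 -90; python3 -c "
from h import *
a=cap('top')['pixels'][150:300,220:420];b=cap('side')['pixels'][120:290,150:350]
cv2.imwrite('pics/a1.png',np.hstack([cv2.resize(a,(400,300)),cv2.resize(b,(400,340))[:300]]))"
```

```text
t 2.7167 pos [ 449.2 -360.3  179.1] psi -89.7 w 1.005 F [ 1.8  0.7 -1. ] ff 0.0
translation [ -1.1   2.  116.1] dr [-0.002  0.001  0.006] j [ 0.02  0.53  0.94  1.55 -0.44  1.29 -0.55]
```

View pics/a1.png

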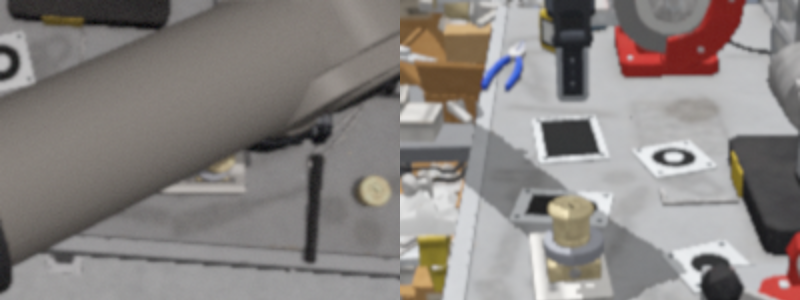

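The side view shows the finger over the cylinder, with both at about column 571, so I'll descend and grip.

move_arm([
  {"translation": [-1,2,30],"dr": [0,0,0],"gripper": 1},
  {"translation": [-1,2,60],"dr": [0,0,0],"gripper": 1},
  {"translation": [-1,2,90],"dr": [0,0,0],"gripper": 1},
  {"translation": [-1,2,108],"dr": [0,0,0],"gripper": 1},
  {"translation": [-1,2,115],"dr": [0,0,0],"gripper": 1},
  {"translation": [-1,2,115],"dr": [0,0,0],"gripper": 1},
  {"translation": [-1,2,115],"dr": [0,0,0],"gripper": 0.5},
  {"translation": [-1,2,115],"dr": [0,0,0],"gripper": 0},
])

```text
time_s: 3.48
position: [0.4482, -0.3649, 0.067]
tcp_rot: [1.0, 0.001, 0.002, 0.001]
ft_force: [-0.0, -0.4, -1.0]
gripper_width: 0.747
finger_force: 0.0
```

move_arm([
  {"translation": [0,0,0],"dr": [0,0,0],"gripper": -1},
  {"translation": [0,0,0],"dr": [0,0,0],"gripper": -1},
  {"translation": [0,0,0],"dr": [0,0,0],"gripper": -1},
  {"translation": [0,0,0],"dr": [0,0,0],"gripper": -1},
  {"translation": [0,0,0],"dr": [0,0,0],"gripper": -1},
  {"translation": [0,0,0],"dr": [0,0,0],"gripper": -1},
])

```text
time_s: 3.98
position: [0.4476, -0.3647, 0.0666]
tcp_rot: [1.0, 0.0, 0.001, 0.0]
ft_force: [0.4, 2.0, 4.8]
gripper_width: 0.374
finger_force: 58.9
```

move_arm([
  {"translation": [0,0,-10],"dr": [0,0,0],"gripper": -1},
  {"translation": [0,0,-30],"dr": [0,0,0],"gripper": -1},
  {"translation": [0,0,-55],"dr": [0,0,0],"gripper": -1},
  {"translation": [0,0,-80],"dr": [0,0,0],"gripper": -1},
  {"translation": [0,0,-100],"dr": [0,0,0],"gripper": -1},
  {"translation": [0,0,-100],"dr": [0,0,0],"gripper": -1},
  {"translation": [0,0,-100],"dr": [0,0,0],"gripper": -1},
])

```text
time_s: 4.57
position: [0.4472, -0.3653, 0.1666]
tcp_rot: [1.0, -0.0, 0.001, 0.001]
ft_force: [0.8, 0.4, -1.8]
gripper_width: 0.37
finger_force: 59.5
```

```bash
python3 go.py 566 -319 80 -90; python3 -c "
from h import *
b=cap('side')['pixels'][100:290,150:350]
cv2.imwrite('pics/a2.png',cv2.resize(b,None,fx=3,fy=3))"
```

```text
t 4.5667 pos [ 447.2 -365.3  166.6] psi -90.0 w 0.37 F [ 0.8  0.4 -1.8] ff 59.5
translation [118.6 -46.5  86.8] dr [ 0.002 -0.003 -0.   ] j [ 0.03  0.54  0.94  1.56 -0.45  1.26 -0.54]
```

View pics/a2.png

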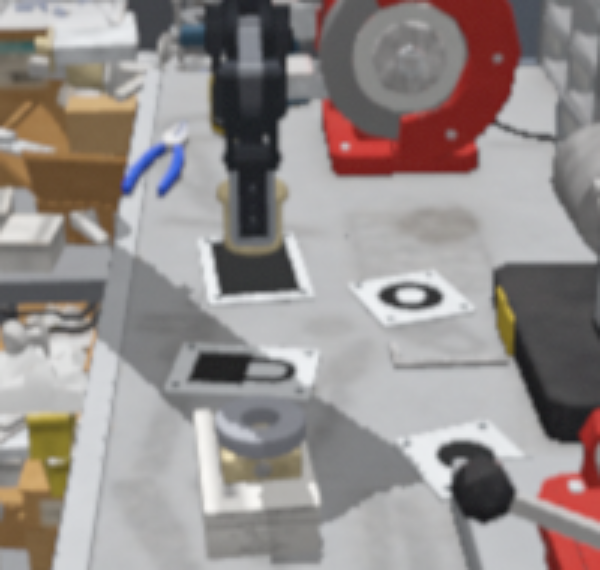

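The cylinder is held upright and centred on the finger, and the stack below is intact. Carrying it to its plate.

move_arm([
  {"translation": [20,-8,0],"dr": [0,0,0],"gripper": -1},
  {"translation": [45,-18,0],"dr": [0,0,0],"gripper": -1},
  {"translation": [70,-28,0],"dr": [0,0,0],"gripper": -1},
  {"translation": [95,-38,20],"dr": [0,0,0],"gripper": -1},
  {"translation": [118,-46,40],"dr": [0,0,0],"gripper": -1},
  {"translation": [118,-46,70],"dr": [0,0,0],"gripper": -1},
  {"translation": [118,-46,100],"dr": [0,0,0],"gripper": -1},
  {"translation": [118,-46,100],"dr": [0,0,0],"gripper": -1},
])

```text
time_s: 5.28
position: [0.5602, -0.3134, 0.056]
tcp_rot: [1.0, 0.0, -0.007, -0.005]
ft_force: [-1.2, 1.2, -2.7]
gripper_width: 0.37
finger_force: 59.7
```

```bash
python3 go.py 566 -319 12 -90; python3 -c "
from h import *
b=cap('side')['pixels'][180:290,240:360]
cv2.imwrite('pics/a3.png',cv2.resize(b,None,fx=5,fy=5))"
```

```text
t 5.2833 pos [ 560.2 -313.4   56. ] psi -90.0 w 0.37 F [-1.2  1.2 -2.7] ff 59.7
translation [ 6.4  6.  43.9] dr [-0.009  0.014  0.   ] j [-0.01  0.78  0.82  1.47 -0.59  1.18 -0.66]
```

View pics/a3.png

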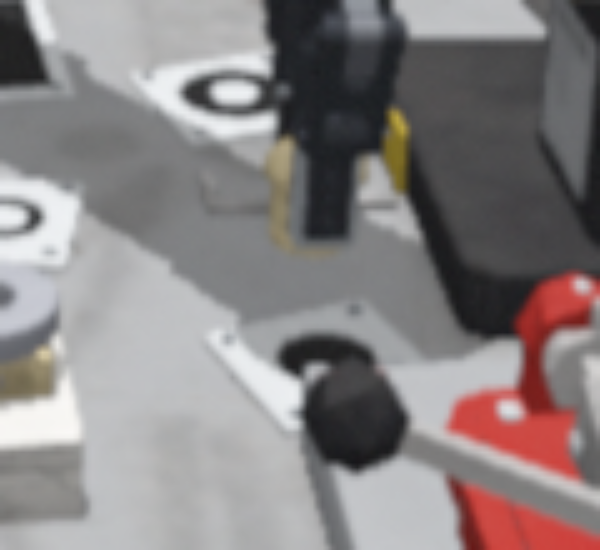

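The cylinder hangs clear of everything, above and just behind the disc outline. Lowering it.

move_arm([
  {"translation": [6,6,10],"dr": [-0.009,0.014,0],"gripper": -1},
  {"translation": [6,6,20],"dr": [-0.009,0.014,0],"gripper": -1},
  {"translation": [6,6,30],"dr": [-0.009,0.014,0],"gripper": -1},
  {"translation": [6,6,30],"dr": [-0.009,0.014,0],"gripper": -1},
  {"translation": [6,6,30],"dr": [-0.009,0.014,0],"gripper": -1},
])

```text
time_s: 5.75
position: [0.5703, -0.3239, 0.0348]
tcp_rot: [1.0, -0.0, 0.006, 0.004]
ft_force: [-0.0, -0.4, -1.9]
gripper_width: 0.373
finger_force: 59.7
```

```bash
python3 go.py 566 -319 12 -90
```

```text
t 5.75 pos [ 570.3 -323.9   34.8] psi -90.0 w 0.373 F [-0.  -0.4 -1.9] ff 59.7
translation [-4.6 -5.1 22.7] dr [ 0.008 -0.013 -0.   ] j [ 0.01  0.8   0.81  1.48 -0.62  1.11 -0.64]
```

move_arm([
  {"translation": [-4,-5,8],"dr": [0.008,-0.013,0],"gripper": -1},
  {"translation": [-4,-5,14],"dr": [0.008,-0.013,0],"gripper": -1},
  {"translation": [-4,-5,17],"dr": [0.008,-0.013,0],"gripper": -1},
  {"translation": [-4,-5,17],"dr": [0.008,-0.013,0],"gripper": -1},
  {"translation": [-4,-5,17],"dr": [0.008,-0.013,0],"gripper": -1},
  {"translation": [-4,-5,17],"dr": [0.008,-0.013,0],"gripper": -1},
])

```text
time_s: 6.25
position: [0.5672, -0.3198, 0.0182]
tcp_rot: [1.0, -0.0, 0.001, 0.001]
ft_force: [-1.0, 1.3, -1.1]
gripper_width: 0.367
finger_force: 59.8
```

```bash
python3 go.py 566 -319 12 -90
```

```text
t 6.25 pos [ 567.2 -319.8   18.2] psi -90.0 w 0.367 F [-1.   1.3 -1.1] ff 59.8
translation [-1.2 -0.8  6.2] dr [ 0.001 -0.001 -0.   ] j [ 0.01  0.82  0.8   1.49 -0.63  1.1  -0.63]
```

Good. Now the last 6 mm down, watching for contact.

move_arm([
  {"translation": [-1,-1,3],"dr": [0,0,0],"gripper": -1},
  {"translation": [-1,-1,6],"dr": [0,0,0],"gripper": -1},
  {"translation": [-1,-1,6.5],"dr": [0,0,0],"gripper": -1},
  {"translation": [-1,-1,6.5],"dr": [0,0,0],"gripper": -1},
])

```text
time_s: 6.58
position: [0.566, -0.3185, 0.0115]
tcp_rot: [1.0, -0.0, 0.001, 0.0]
ft_force: [0.2, -0.4, -0.9]
gripper_width: 0.371
finger_force: 59.8
```

move_arm([
  {"translation": [0,0,0.5],"dr": [0,0,0],"gripper": -0.1},
  {"translation": [0,0,0.5],"dr": [0,0,0],"gripper": 0.2},
  {"translation": [0,0,0.5],"dr": [0,0,0],"gripper": 0.4},
  {"translation": [0,0,0],"dr": [0,0,0],"gripper": 0.5},
  {"translation": [0,0,-20],"dr": [0,0,0],"gripper": 0.5},
  {"translation": [0,0,-55],"dr": [0,0,0],"gripper": 0.5},
  {"translation": [0,0,-95],"dr": [0,0,0],"gripper": 0.8},
  {"translation": [0,0,-130],"dr": [0,0,0],"gripper": 1},
])

```text
time_s: 7.25
position: [0.5658, -0.3186, 0.1433]
tcp_rot: [1.0, -0.0, 0.001, 0.001]
ft_force: [2.0, 0.1, 0.6]
gripper_width: 0.994
finger_force: 0.0
```

```bash
python3 go.py 448 -362 180 -90;  cat > m2.py <<'E'
from h import *
# side/top pictures and placed-cylinder check
a=cap('top');b=cap('side')
cv2.imwrite('pics/b1.png',np.hstack([cv2.resize(a['pixels'][160:270,270:370],(400,440)),cv2.resize(b['pixels'][195:305,200:300][:,:],(400,440))]))
print('side expected cyl top', proj(b,[[.566,-.319,.034],[.566,-.319,.004]]), 'top', proj(a,[[.566,-.319,.034]]))
E
python3 m2.py
```

```text
t 7.25 pos [ 565.8 -318.6  143.3] psi -90.0 w 0.994 F [2.  0.1 0.6] ff 0.0
translation [-117.7   43.5  -36.7] dr [ 0.002 -0.001 -0.   ] j [-0.02  0.7   0.87  1.37 -0.53  1.32 -0.7 ]
side expected cyl top [[304.60645366 235.79850114]
 [303.79778176 250.95238204]] top [[308.12469137 181.48012298]]
```

View pics/b1.png

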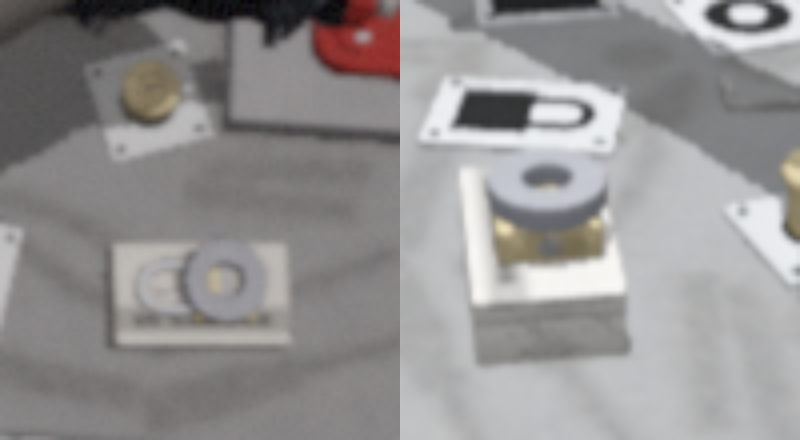

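The cylinder stands centred on its disc at panel (150,90). The collar is clear at panel (227,281), which is raw (326.4,229.9). Locating the collar and the box.

```bash
python3 - <<'E'
from h import *
a=cap('top');b=cap('side')
P=ray(a,[326.4,229.9],.059)[0];print('collar',P.round(4))
# side view: collar top ellipse centre, from crop panel ((547-400)/4+200-.4, 180/4+195-.4)
s=(np.array([147,181])/4+[199.6,194.6]);Q=ray(b,s,.059)[0];print('side collar',Q.round(4),proj(b,P))
c=np.array([[112,243],[288,243],[290,346],[114,346]])/4+[269.6,159.6]
print('box top corners back (z.03)',ray(a,c[:2],.03).round(4),'front bottom(z0)',ray(a,c[2:],0).round(4))
E
```

```text
collar [ 0.4483 -0.362   0.059 ]
side collar [ 0.45   -0.3673  0.059 ] [[235.13851267 238.13133055]]
box top corners back (z.03) [[ 0.4712 -0.2988  0.03  ]
 [ 0.4785 -0.4013  0.03  ]] front bottom(z0) [[ 0.4227 -0.4096  0.    ]
 [ 0.4153 -0.3056  0.    ]]
```

move_arm([
  {"translation": [-25,9,-10],"dr": [0,0,0],"gripper": 1},
  {"translation": [-55,20,-10],"dr": [0,0,0],"gripper": 1},
  {"translation": [-85,32,-10],"dr": [0,0,0],"gripper": 1},
  {"translation": [-105,40,0],"dr": [0,0,0],"gripper": 1},
  {"translation": [-117,44,20],"dr": [0,0,0],"gripper": 1},
  {"translation": [-117,44,40],"dr": [0,0,0],"gripper": 1},
  {"translation": [-117,44,50],"dr": [0,0,0],"gripper": 1},
  {"translation": [-117,44,50],"dr": [0,0,0],"gripper": 1},
])

```text
time_s: 8.12
position: [0.4474, -0.3596, 0.0875]
tcp_rot: [1.0, 0.0, -0.002, -0.002]
ft_force: [1.0, 0.1, -0.8]
gripper_width: 0.998
finger_force: 0.0
```

move_arm([
  {"translation": [0,0,0],"dr": [0,0,0],"gripper": 1},
  {"translation": [0,0,0],"dr": [0,0,0],"gripper": 1},
])

```text
time_s: 8.28
position: [0.45, -0.3625, 0.0917]
tcp_rot: [1.0, 0.001, 0.001, 0.001]
ft_force: [0.0, -0.5, 0.1]
gripper_width: 1.002
finger_force: 0.0
```

```bash
python3 go.py 449 -363 48 -90
```

```text
t 8.2833 pos [ 450.  -362.5   91.7] psi -89.9 w 1.002 F [ 0.  -0.5  0.1] ff 0.0
translation [-1.   0.4 43.7] dr [ 0.002 -0.001  0.001] j [ 0.05  0.62  0.89  1.65 -0.52  1.12 -0.49]
```

move_arm([
  {"translation": [-1,0,15],"dr": [0,0,0],"gripper": 1},
  {"translation": [-1,0,30],"dr": [0,0,0],"gripper": 1},
  {"translation": [-1,0,40],"dr": [0,0,0],"gripper": 1},
  {"translation": [-1,0,43],"dr": [0,0,0],"gripper": 1},
  {"translation": [-1,0,43],"dr": [0,0,0],"gripper": 1},
  {"translation": [-1,0,43],"dr": [0,0,0],"gripper": 1},
])

```text
time_s: 8.78
position: [0.4485, -0.363, 0.049]
tcp_rot: [1.0, 0.0, 0.001, 0.001]
ft_force: [0.8, -0.3, -0.2]
gripper_width: 1.001
finger_force: 0.0
```

```bash
python3 go.py 449 -363 48 -90
```

```text
t 8.7833 pos [ 448.5 -363.    49. ] psi -90.0 w 1.001 F [ 0.8 -0.3 -0.2] ff 0.0
translation [0.5 0.  1. ] dr [ 0.002 -0.002  0.   ] j [ 0.07  0.66  0.85  1.7  -0.57  1.04 -0.46]
```

move_arm([
  {"translation": [0,0,0.5],"dr": [0,0,0],"gripper": 0.6},
  {"translation": [0,0,0.5],"dr": [0,0,0],"gripper": 0.3},
  {"translation": [0,0,0.5],"dr": [0,0,0],"gripper": 0.1},
  {"translation": [0,0,0.5],"dr": [0,0,0],"gripper": -0.3},
  {"translation": [0,0,0.5],"dr": [0,0,0],"gripper": -1},
  {"translation": [0,0,0.5],"dr": [0,0,0],"gripper": -1},
  {"translation": [0,0,0.5],"dr": [0,0,0],"gripper": -1},
  {"translation": [0,0,0.5],"dr": [0,0,0],"gripper": -1},
])

```text
time_s: 9.45
position: [0.4485, -0.3628, 0.0492]
tcp_rot: [1.0, -0.0, 0.001, 0.001]
ft_force: [-0.9, 2.1, 4.9]
gripper_width: 0.528
finger_force: 60.3
```

```bash
python3 go.py 449 -363 48 -90
```

```text
t 9.45 pos [ 448.5 -362.8   49.2] psi -90.0 w 0.528 F [-0.9  2.1  4.9] ff 60.3
translation [0.5 0.2 1.2] dr [ 0.001 -0.003 -0.   ] j [ 0.07  0.66  0.85  1.7  -0.57  1.04 -0.46]
```

move_arm([
  {"translation": [0,0,-8],"dr": [0,0,0],"gripper": -1},
  {"translation": [0,0,-25],"dr": [0,0,0],"gripper": -1},
  {"translation": [0,0,-50],"dr": [0,0,0],"gripper": -1},
  {"translation": [10,-20,-70],"dr": [0,0,0],"gripper": -1},
  {"translation": [22,-50,-80],"dr": [0,0,0],"gripper": -1},
  {"translation": [35,-80,-80],"dr": [0,0,0],"gripper": -1},
  {"translation": [49,-112,-80],"dr": [0,0,0],"gripper": -1},
  {"translation": [62,-142,-80],"dr": [0,0,0],"gripper": -1},
])

```text
time_s: 10.12
position: [0.5107, -0.2187, 0.1286]
tcp_rot: [1.0, -0.0, 0.001, 0.0]
ft_force: [0.8, 0.7, -1.2]
gripper_width: 0.53
finger_force: 61.4
```

move_arm([
  {"translation": [12,-28,0],"dr": [0,0,0],"gripper": -1},
  {"translation": [24,-56,0],"dr": [0,0,0],"gripper": -1},
  {"translation": [36,-84,0],"dr": [0,0,0],"gripper": -1},
  {"translation": [46,-105,0],"dr": [0,0,0],"gripper": -1},
  {"translation": [50,-113,0],"dr": [0,0,0],"gripper": -1},
  {"translation": [50,-113,20],"dr": [0,0,0],"gripper": -1},
  {"translation": [50,-113,20],"dr": [0,0,0],"gripper": -1},
  {"translation": [50,-113,20],"dr": [0,0,0],"gripper": -1},
])

```text
time_s: 10.78
position: [0.5583, -0.1086, 0.1072]
tcp_rot: [1.0, -0.001, -0.001, 0.001]
ft_force: [-0.2, -0.8, -1.1]
gripper_width: 0.526
finger_force: 61.6
```

```bash
python3 go.py 560 -108 10 -90; python3 -c "
from h import *
a=cap('side')['pixels'][110:310,180:360];cv2.imwrite('pics/b2.png',cv2.resize(a,None,fx=3,fy=3))"
```

```text
t 10.7833 pos [ 558.3 -108.6  107.2] psi -90.1 w 0.526 F [-0.2 -0.8 -1.1] ff 61.6
translation [ 1.9 -0.8 97.2] dr [ 0.002  0.002 -0.002] j [-0.46  0.58  0.9   1.66 -0.49  1.14 -1.  ]
```

View pics/b2.png

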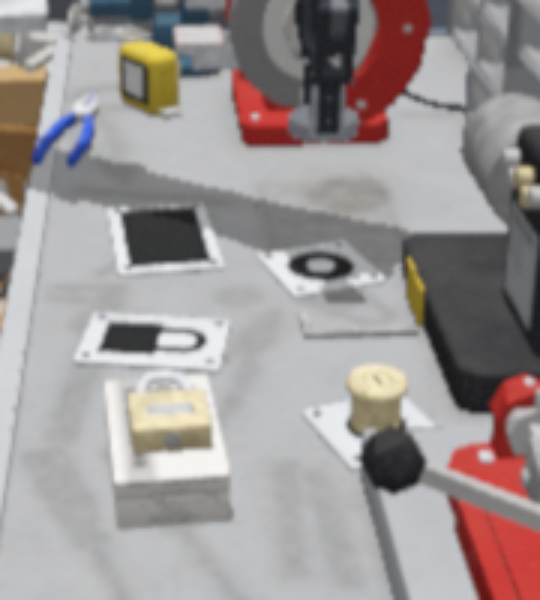

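The collar is held level above its ring outline. The padlock is undisturbed on the box and the cylinder stands on its plate. Lowering.

move_arm([
  {"translation": [2,-1,25],"dr": [0,0,0],"gripper": -1},
  {"translation": [2,-1,50],"dr": [0,0,0],"gripper": -1},
  {"translation": [2,-1,75],"dr": [0,0,0],"gripper": -1},
  {"translation": [2,-1,90],"dr": [0,0,0],"gripper": -1},
  {"translation": [2,-1,95],"dr": [0,0,0],"gripper": -1},
  {"translation": [2,-1,95],"dr": [0,0,0],"gripper": -1},
  {"translation": [2,-1,95],"dr": [0,0,0],"gripper": -1},
])

```text
time_s: 11.42
position: [0.5628, -0.1079, 0.0141]
tcp_rot: [1.0, -0.001, 0.001, 0.001]
ft_force: [-0.0, 0.2, -0.8]
gripper_width: 0.524
finger_force: 61.6
```

```bash
python3 go.py 560 -108 6 -90
```

```text
t 11.4167 pos [ 562.8 -107.9   14.1] psi -90.1 w 0.524 F [-0.   0.2 -0.8] ff 61.6
translation [-2.9  0.1  8.1] dr [ 0.002 -0.003 -0.001] j [-0.4   0.7   0.82  1.73 -0.6   0.97 -0.92]
```

move_arm([
  {"translation": [-2,0,4],"dr": [0,0,0],"gripper": -1},
  {"translation": [-2,0,7],"dr": [0,0,0],"gripper": -1},
  {"translation": [-2,0,8.5],"dr": [0,0,0],"gripper": -1},
  {"translation": [-2,0,8.5],"dr": [0,0,0],"gripper": -1},
  {"translation": [-2,0,8.5],"dr": [0,0,0],"gripper": -1},
])

```text
time_s: 11.83
position: [0.5607, -0.107, 0.0059]
tcp_rot: [1.0, -0.0, 0.001, 0.0]
ft_force: [-2.3, 0.5, 6.0]
gripper_width: 0.526
finger_force: 62.3
```

move_arm([
  {"translation": [0,0,0],"dr": [0,0,0],"gripper": 0.2},
  {"translation": [0,0,0],"dr": [0,0,0],"gripper": 0.4},
  {"translation": [0,0,0],"dr": [0,0,0],"gripper": 0.6},
  {"translation": [0,0,0],"dr": [0,0,0],"gripper": 0.6},
  {"translation": [0,0,-20],"dr": [0,0,0],"gripper": 0.6},
  {"translation": [0,0,-55],"dr": [0,0,0],"gripper": 0.8},
  {"translation": [0,0,-95],"dr": [0,0,0],"gripper": 1},
  {"translation": [0,0,-130],"dr": [0,0,0],"gripper": 1},
])

```text
time_s: 12.5
position: [0.5598, -0.1067, 0.1358]
tcp_rot: [1.0, -0.0, 0.0, 0.001]
ft_force: [0.2, -0.0, -0.1]
gripper_width: 1.001
finger_force: 0.0
```

```bash
cat > m3.py <<'E'
from h import *
a=cap('top');b=cap('side')
cv2.imwrite('pics/b3.png',np.hstack([cv2.resize(a['pixels'][205:260,285:360],(600,440),interpolation=cv2.INTER_CUBIC)[:,:400],cv2.resize(b['pixels'][170:280,220:320],(400,440))]))
P=ray(b,[[0,0]],0)
E
python3 m3.py; python3 go.py 440 -340 180 0
```

```text
t 12.6 pos [ 564.3 -108.7  140.6] psi -90.0 w 1.0 F [-0.2 -0.3  0.3] ff 0.0
translation [-123.7  231.5  -40.2] dr [ 0.014 -0.008 -1.571] j [-0.47  0.55  0.93  1.62 -0.47  1.2  -1.02]
```

View pics/b3.png

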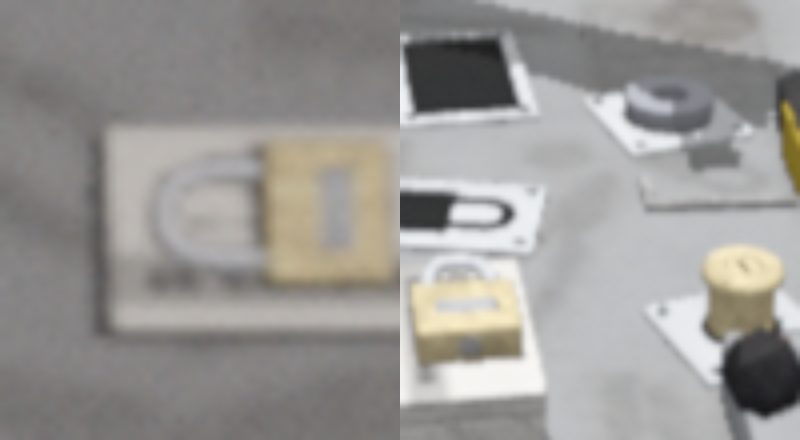

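The collar sits on its ring at panel (668,105). The padlock body is visible at crop x 267–395, with the shackle to the left (+y). Measuring the padlock and box.

```bash
cat > m4.py <<'E'
from h import *
a=cap('top'); h=cv2.cvtColor(a['pixels'],cv2.COLOR_BGR2HSV)
def comp(m,box):
    k=np.zeros_like(m);x0,y0,x1,y1=box;k[y0:y1,x0:x1]=m[y0:y1,x0:x1]
    k=cv2.morphologyEx(k,cv2.MORPH_CLOSE,np.ones((5,5)))
    return max(cv2.findContours(k,cv2.RETR_EXTERNAL,cv2.CHAIN_APPROX_NONE)[0],key=cv2.contourArea)[:,0]
B=(290,210,355,255)
cn=comp(cv2.inRange(h,(15,50,100),(35,255,255)),B)
r=cv2.minAreaRect((ray(a,cn,.047)[:,:2]*1000).astype(np.float32));print('padlock body',r,cv2.boundingRect(cn))
g=cv2.cvtColor(a['pixels'],cv2.COLOR_BGR2GRAY)
cn=comp(cv2.inRange(g,135,255),B)
r=cv2.minAreaRect((ray(a,cn,.03)[:,:2]*1000).astype(np.float32));print('box',r,cv2.boundingRect(cn))
E
python3 m4.py
```

```text
padlock body ((446.6197814941406, -361.3271484375), (39.178932189941406, 34.31629943847656), 4.089151859283447) (318, 223, 16, 18)
box ((442.6214599609375, -360.196533203125), (132.10824584960938, 93.76950073242188), 83.76448822021484) (293, 211, 60, 40)
```

move_arm([
  {"translation": [-8,18,-10],"dr": [0,0,-0.115],"gripper": 1},
  {"translation": [-16,36,-10],"dr": [0,0,-0.23],"gripper": 1},
  {"translation": [-25,54,-10],"dr": [0,0,-0.345],"gripper": 1},
  {"translation": [-34,72,-10],"dr": [0,0,-0.46],"gripper": 1},
  {"translation": [-43,90,-10],"dr": [0,0,-0.575],"gripper": 1},
  {"translation": [-51,108,-10],"dr": [0,0,-0.69],"gripper": 1},
  {"translation": [-59,126,-10],"dr": [0,0,-0.805],"gripper": 1},
  {"translation": [-67,144,-10],"dr": [0,0,-0.92],"gripper": 1},
])

```text
time_s: 13.32
position: [0.4915, -0.2503, 0.1425]
tcp_rot: [0.895, 0.447, -0.001, -0.001]
ft_force: [0.5, 0.5, 0.5]
gripper_width: 0.999
finger_force: 0.0
```

```bash
python3 go.py 447 -362 150 4
```

```text
t 13.3167 pos [ 491.5 -250.3  142.5] psi -37.0 w 0.999 F [0.5 0.5 0.5] ff 0.0
translation [-116.    31.5   -7.5] dr [-0.002 -0.    -0.715] j [-0.09  0.45  0.73  1.66 -0.32  1.16  0.08]
```

move_arm([
  {"translation": [-17,5,-3],"dr": [0,0,-0.11],"gripper": 1},
  {"translation": [-34,9,-5],"dr": [0,0,-0.22],"gripper": 1},
  {"translation": [-51,14,-5],"dr": [0,0,-0.33],"gripper": 1},
  {"translation": [-68,18,-5],"dr": [0,0,-0.44],"gripper": 1},
  {"translation": [-85,23,-5],"dr": [0,0,-0.55],"gripper": 1},
  {"translation": [-102,28,-5],"dr": [0,0,-0.66],"gripper": 1},
  {"translation": [-116,31,-5],"dr": [0,0,-0.715],"gripper": 1},
  {"translation": [-116,31,-5],"dr": [0,0,-0.715],"gripper": 1},
])

```text
time_s: 13.98
position: [0.4437, -0.3647, 0.1479]
tcp_rot: [0.686, 0.728, -0.002, -0.0]
ft_force: [1.0, -0.4, -0.2]
gripper_width: 1.004
finger_force: 0.0
```

move_arm([
  {"translation": [0,0,10],"dr": [0,0,0],"gripper": 1},
  {"translation": [0,0,30],"dr": [0,0,0],"gripper": 1},
  {"translation": [0,0,60],"dr": [0,0,0],"gripper": 1},
  {"translation": [0,0,60],"dr": [0,0,0],"gripper": 1},
  {"translation": [0,0,60],"dr": [0,0,0],"gripper": 1},
])

```text
time_s: 14.4
position: [0.4467, -0.3582, 0.0867]
tcp_rot: [0.684, 0.73, 0.0, -0.003]
ft_force: [0.6, 0.0, 0.9]
gripper_width: 1.002
finger_force: 0.0
```

```bash
python3 go.py 447 -362 33 4
```

```text
t 14.4 pos [ 446.7 -358.2   86.7] psi 3.7 w 1.002 F [0.6 0.  0.9] ff 0.0
translation [-4.1  0.2 53.7] dr [-0.003 -0.004 -0.004] j [ 0.25  0.53  0.57  1.66 -0.31  1.06  0.97]
```

move_arm([
  {"translation": [-4,0,20],"dr": [0,0,0],"gripper": 1},
  {"translation": [-4,0,40],"dr": [0,0,0],"gripper": 1},
  {"translation": [-4,0,51],"dr": [0,0,0],"gripper": 1},
  {"translation": [-4,0,53],"dr": [0,0,0],"gripper": 1},
  {"translation": [-4,0,53],"dr": [0,0,0],"gripper": 1},
  {"translation": [-4,0,53],"dr": [0,0,0],"gripper": 1},
  {"translation": [-4,0,53],"dr": [0,0,0],"gripper": 0.6},
  {"translation": [-4,0,53],"dr": [0,0,0],"gripper": 0.3},
])

```text
time_s: 15.07
position: [0.4485, -0.3662, 0.0377]
tcp_rot: [0.684, 0.729, 0.0, 0.002]
ft_force: [0.2, -0.1, 0.6]
gripper_width: 0.742
finger_force: 0.0
```

move_arm([
  {"translation": [0,0,0],"dr": [0,0,0],"gripper": 0.1},
  {"translation": [0,0,0],"dr": [0,0,0],"gripper": -0.3},
  {"translation": [0,0,0],"dr": [0,0,0],"gripper": -1},
  {"translation": [0,0,0],"dr": [0,0,0],"gripper": -1},
  {"translation": [0,0,0],"dr": [0,0,0],"gripper": -1},
  {"translation": [0,0,0],"dr": [0,0,0],"gripper": -1},
])

```text
time_s: 15.57
position: [0.4484, -0.3662, 0.0374]
tcp_rot: [0.684, 0.729, 0.0, 0.002]
ft_force: [0.3, 0.2, 5.6]
gripper_width: 0.466
finger_force: 61.4
```

```bash
python3 go.py 447 -362 33 4
```

```text
t 15.5667 pos [ 448.4 -366.2   37.4] psi 3.7 w 0.466 F [0.3 0.2 5.6] ff 61.4
translation [ 4.3 -1.1  4.4] dr [ 0.003  0.002 -0.006] j [ 0.28  0.59  0.54  1.69 -0.36  0.95  1.01]
```

move_arm([
  {"translation": [0,0,-8],"dr": [0,0,0],"gripper": -1},
  {"translation": [0,0,-25],"dr": [0,0,0],"gripper": -1},
  {"translation": [0,0,-50],"dr": [0,0,0],"gripper": -1},
  {"translation": [0,0,-75],"dr": [0,0,0],"gripper": -1},
  {"translation": [20,-2,-75],"dr": [0,0,0.11],"gripper": -1},
  {"translation": [40,-4,-75],"dr": [0,0,0.22],"gripper": -1},
  {"translation": [60,-6,-75],"dr": [0,0,0.33],"gripper": -1},
  {"translation": [80,-8,-75],"dr": [0,0,0.44],"gripper": -1},
])

```text
time_s: 16.23
position: [0.4335, -0.2849, 0.1109]
tcp_rot: [0.828, 0.56, -0.0, -0.0]
ft_force: [0.4, 0.6, -2.0]
gripper_width: 0.471
finger_force: 61.0
```

```bash
python3 go.py 422 -205 112 -100
```

```text
t 16.2333 pos [ 433.5 -284.9  110.9] psi -21.9 w 0.471 F [ 0.4  0.6 -2. ] ff 61.0
translation [ 69.9 -40.4  -1.1] dr [-0.     0.     1.363] j [ 0.02  0.41  0.69  1.79 -0.3   1.05  0.44]
```

move_arm([
  {"translation": [12,-7,0],"dr": [0,0,0.11],"gripper": -1},
  {"translation": [24,-14,0],"dr": [0,0,0.22],"gripper": -1},
  {"translation": [36,-21,0],"dr": [0,0,0.33],"gripper": -1},
  {"translation": [48,-28,0],"dr": [0,0,0.44],"gripper": -1},
  {"translation": [60,-35,0],"dr": [0,0,0.55],"gripper": -1},
  {"translation": [70,-40,0],"dr": [0,0,0.66],"gripper": -1},
  {"translation": [70,-40,0],"dr": [0,0,0.77],"gripper": -1},
  {"translation": [70,-40,0],"dr": [0,0,0.88],"gripper": -1},
])

```text
time_s: 16.9
position: [0.4222, -0.2047, 0.1107]
tcp_rot: [0.988, 0.155, -0.0, -0.0]
ft_force: [-0.1, -0.6, -1.8]
gripper_width: 0.469
finger_force: 61.0
```

move_arm([
  {"translation": [0,0,0],"dr": [0,0,0.11],"gripper": -1},
  {"translation": [0,0,0],"dr": [0,0,0.22],"gripper": -1},
  {"translation": [0,0,0],"dr": [0,0,0.33],"gripper": -1},
  {"translation": [0,0,0],"dr": [0,0,0.44],"gripper": -1},
  {"translation": [0,0,0],"dr": [0,0,0.48],"gripper": -1},
  {"translation": [0,0,0],"dr": [0,0,0.48],"gripper": -1},
  {"translation": [0,0,0],"dr": [0,0,0.48],"gripper": -1},
])

```text
time_s: 17.48
position: [0.4224, -0.206, 0.1109]
tcp_rot: [0.997, -0.082, -0.0, 0.0]
ft_force: [-0.7, 1.2, -1.7]
gripper_width: 0.47
finger_force: 61.0
```

```bash
python3 go.py 422 -205 50 -100
```

```text
t 17.4833 pos [ 422.4 -206.   110.9] psi -99.4 w 0.47 F [-0.7  1.2 -1.7] ff 61.0
translation [-0.6 -1.  60.9] dr [0.    0.    0.011] j [-0.39  0.39  1.03  1.92 -0.39  1.04 -0.93]
```

move_arm([
  {"translation": [-1,-1,25],"dr": [0,0,0.01],"gripper": -1},
  {"translation": [-1,-1,50],"dr": [0,0,0.01],"gripper": -1},
  {"translation": [-1,-1,70],"dr": [0,0,0.01],"gripper": -1},
  {"translation": [-1,-1,80],"dr": [0,0,0.01],"gripper": -1},
  {"translation": [-1,-1,80],"dr": [0,0,0.01],"gripper": -1},
  {"translation": [-1,-1,80],"dr": [0,0,0.01],"gripper": -1},
])

```text
time_s: 17.98
position: [0.4221, -0.2055, 0.0313]
tcp_rot: [0.996, -0.087, 0.0, 0.0]
ft_force: [-0.1, 0.5, -0.9]
gripper_width: 0.469
finger_force: 61.0
```

```bash
python3 go.py 422 -205 11.5 -100;  python3 -c "
from h import *
a=cap('side')['pixels'][170:270,180:280];cv2.imwrite('pics/b4.png',cv2.resize(a,None,fx=5,fy=5))"
```

```text
t 17.9833 pos [ 422.1 -205.5   31.3] psi -100.0 w 0.469 F [-0.1  0.5 -0.9] ff 61.0
translation [-0.2 -0.5 19.8] dr [ 0.001 -0.001 -0.001] j [-0.29  0.51  0.92  2.   -0.53  0.88 -0.83]
```

View pics/b4.png

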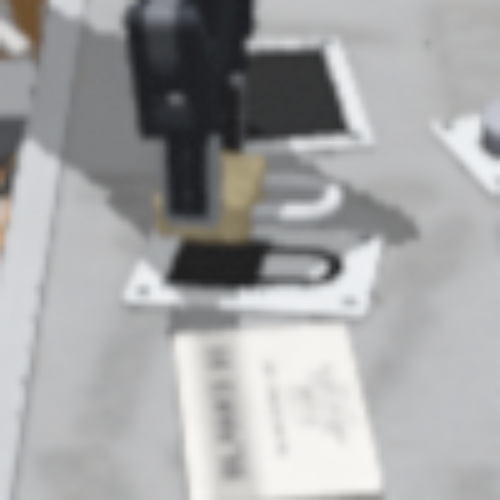

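The padlock hangs just above its outline with the shackle over the outline's shackle. Lowering.

move_arm([
  {"translation": [0,0,8],"dr": [0,0,0],"gripper": -1},
  {"translation": [0,0,15],"dr": [0,0,0],"gripper": -1},
  {"translation": [0,0,19],"dr": [0,0,0],"gripper": -1},
  {"translation": [0,0,20],"dr": [0,0,0],"gripper": -1},
  {"translation": [0,0,20],"dr": [0,0,0],"gripper": -1},
])

```text
time_s: 18.45
position: [0.4223, -0.2052, 0.0112]
tcp_rot: [0.996, -0.087, 0.0, 0.0]
ft_force: [-0.1, 0.1, -2.8]
gripper_width: 0.467
finger_force: 61.1
```

move_arm([
  {"translation": [0,0,1],"dr": [0,0,0],"gripper": -1},
  {"translation": [0,0,1.5],"dr": [0,0,0],"gripper": -1},
  {"translation": [0,0,1.5],"dr": [0,0,0],"gripper": -1},
])

```text
time_s: 18.7
position: [0.4223, -0.2053, 0.0111]
tcp_rot: [0.996, -0.087, 0.001, -0.0]
ft_force: [-3.3, 2.3, 13.6]
gripper_width: 0.474
finger_force: 62.7
```

Contact, so I'll release and rise.

move_arm([
  {"translation": [0,0,-0.5],"dr": [0,0,0],"gripper": 0.1},
  {"translation": [0,0,-0.5],"dr": [0,0,0],"gripper": 0.3},
  {"translation": [0,0,-0.5],"dr": [0,0,0],"gripper": 0.5},
  {"translation": [0,0,-0.5],"dr": [0,0,0],"gripper": 0.6},
  {"translation": [0,0,-20],"dr": [0,0,0],"gripper": 0.6},
  {"translation": [0,0,-55],"dr": [0,0,0],"gripper": 0.8},
  {"translation": [0,0,-95],"dr": [0,0,0],"gripper": 1},
  {"translation": [0,0,-120],"dr": [0,0,0],"gripper": 1},
])

```text
time_s: 19.37
position: [0.4229, -0.2065, 0.1324]
tcp_rot: [0.996, -0.088, 0.002, 0.001]
ft_force: [1.1, -0.8, 0.1]
gripper_width: 1.003
finger_force: 0.0
```

```bash
python3 go.py 445 -356 130 4;  python3 - <<'E'
from h import *
a=cap('top');b=cap('side')
cv2.imwrite('pics/b5.png',np.hstack([cv2.resize(a['pixels'][205:260,285:355],(400,314)),cv2.resize(b['pixels'][180:290,200:340],(400,314))]))
h=cv2.cvtColor(b['pixels'],cv2.COLOR_BGR2HSV)
E
```

```text
t 19.3667 pos [ 422.9 -206.5  132.4] psi -100.1 w 1.003 F [ 1.1 -0.8  0.1] ff 0.0
translation [ 47.9 143.3   2.9] dr [ 5.000e-03 -1.000e-03 -1.817e+00] j [-0.42  0.36  1.06  1.9  -0.36  1.08 -0.97]
```

View pics/b5.png

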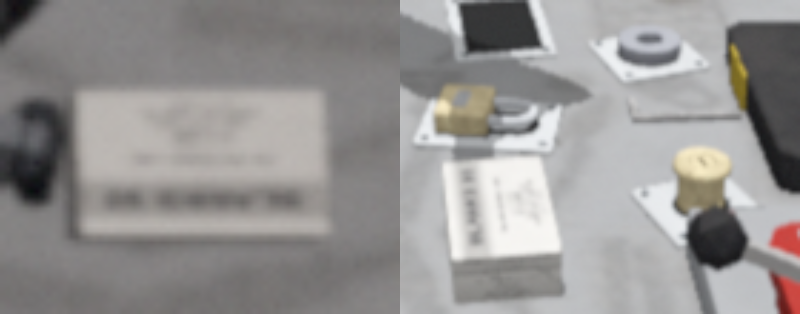

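The padlock lies on its outline, shackle over shackle, and the box is bare and unmoved. Box centre from the edges is about (447,-354), yaw 4°.

move_arm([
  {"translation": [5,16,0],"dr": [0,0,-0.115],"gripper": 1},
  {"translation": [10,32,0],"dr": [0,0,-0.23],"gripper": 1},
  {"translation": [15,48,0],"dr": [0,0,-0.345],"gripper": 1},
  {"translation": [21,64,0],"dr": [0,0,-0.46],"gripper": 1},
  {"translation": [27,80,0],"dr": [0,0,-0.575],"gripper": 1},
  {"translation": [33,96,0],"dr": [0,0,-0.69],"gripper": 1},
  {"translation": [40,112,0],"dr": [0,0,-0.805],"gripper": 1},
  {"translation": [46,128,0],"dr": [0,0,-0.92],"gripper": 1},
])

```text
time_s: 20.13
position: [0.4449, -0.3395, 0.1285]
tcp_rot: [0.93, 0.367, -0.0, -0.0]
ft_force: [0.2, 0.1, -0.5]
gripper_width: 0.995
finger_force: 0.0
```

```bash
python3 go.py 447 -354 130 4
```

```text
t 20.1333 pos [ 444.9 -339.5  128.5] psi -47.0 w 0.995 F [ 0.2  0.1 -0.5] ff 0.0
translation [-8.3 12.1 -1.5] dr [-0.001 -0.    -0.89 ] j [ 0.08  0.49  0.76  1.66 -0.37  1.14  0.12]
```

move_arm([
  {"translation": [-4,6,0],"dr": [0,0,-0.115],"gripper": 1},
  {"translation": [-8,12,0],"dr": [0,0,-0.23],"gripper": 1},
  {"translation": [-8,12,0],"dr": [0,0,-0.345],"gripper": 1},
  {"translation": [-8,12,0],"dr": [0,0,-0.46],"gripper": 1},
  {"translation": [-8,12,0],"dr": [0,0,-0.575],"gripper": 1},
  {"translation": [-8,12,20],"dr": [0,0,-0.69],"gripper": 1},
  {"translation": [-8,12,40],"dr": [0,0,-0.805],"gripper": 1},
  {"translation": [-8,12,50],"dr": [0,0,-0.89],"gripper": 1},
])

```text
time_s: 20.8
position: [0.4459, -0.3519, 0.0765]
tcp_rot: [0.682, 0.731, -0.0, -0.002]
ft_force: [-0.7, 0.3, 0.3]
gripper_width: 1.002
finger_force: 0.0
```

move_arm([
  {"translation": [0,0,0],"dr": [0,0,0],"gripper": 1},
  {"translation": [0,0,0],"dr": [0,0,0],"gripper": 1},
  {"translation": [0,0,0],"dr": [0,0,0],"gripper": 1},
])

```text
time_s: 21.05
position: [0.4476, -0.354, 0.0801]
tcp_rot: [0.685, 0.729, -0.0, 0.001]
ft_force: [0.3, -1.4, 0.4]
gripper_width: 1.0
finger_force: 0.0
```

```bash
python3 go.py 447 -354 6 4
```

```text
t 21.05 pos [ 447.6 -354.    80.1] psi 3.6 w 1.0 F [ 0.3 -1.4  0.4] ff 0.0
translation [ 0.1 -0.7 74.1] dr [ 0.001  0.001 -0.008] j [ 0.26  0.52  0.53  1.68 -0.3   1.02  0.95]
```

move_arm([
  {"translation": [0,-1,20],"dr": [0,0,-0.008],"gripper": 1},
  {"translation": [0,-1,40],"dr": [0,0,-0.008],"gripper": 1},
  {"translation": [0,-1,58],"dr": [0,0,-0.008],"gripper": 1},
  {"translation": [0,-1,68],"dr": [0,0,-0.008],"gripper": 1},
  {"translation": [0,-1,72],"dr": [0,0,-0.008],"gripper": 1},
  {"translation": [0,-1,72],"dr": [0,0,-0.008],"gripper": 1},
  {"translation": [0,-1,72],"dr": [0,0,-0.008],"gripper": 0.8},
  {"translation": [0,-1,72],"dr": [0,0,-0.008],"gripper": 0.6},
])

```text
time_s: 21.72
position: [0.4474, -0.3546, 0.0092]
tcp_rot: [0.681, 0.732, 0.0, 0.002]
ft_force: [0.4, 0.8, -0.1]
gripper_width: 0.805
finger_force: 0.0
```

move_arm([
  {"translation": [0,0,0],"dr": [0,0,0],"gripper": 0.4},
  {"translation": [0,0,0],"dr": [0,0,0],"gripper": 0},
  {"translation": [0,0,0],"dr": [0,0,0],"gripper": -1},
  {"translation": [0,0,0],"dr": [0,0,0],"gripper": -1},
  {"translation": [0,0,0],"dr": [0,0,0],"gripper": -1},
  {"translation": [0,0,0],"dr": [0,0,0],"gripper": -1},
])

```text
time_s: 22.22
position: [0.4471, -0.3547, 0.0095]
tcp_rot: [0.681, 0.732, 0.0, 0.002]
ft_force: [-1.7, 0.5, 6.1]
gripper_width: 0.671
finger_force: 66.3
```

```bash
python3 go.py 447 -354 6 4
```

```text
t 22.2167 pos [ 447.1 -354.7    9.5] psi 4.1 w 0.671 F [-1.7  0.5  6.1] ff 66.3
translation [ 0.7 -0.   3.5] dr [0.003 0.003 0.002] j [ 0.29  0.61  0.49  1.74 -0.35  0.88  1.  ]
```

move_arm([
  {"translation": [0,0,-8],"dr": [0,0,0],"gripper": -1},
  {"translation": [0,0,-25],"dr": [0,0,0],"gripper": -1},
  {"translation": [0,0,-50],"dr": [0,0,0],"gripper": -1},
  {"translation": [0,0,-75],"dr": [0,0,0],"gripper": -1},
  {"translation": [20,2,-90],"dr": [0,0,0],"gripper": -1},
  {"translation": [50,4,-95],"dr": [0,0,0],"gripper": -1},
  {"translation": [80,7,-95],"dr": [0,0,0],"gripper": -1},
  {"translation": [110,9,-95],"dr": [0,0,0],"gripper": -1},
])

```text
time_s: 22.88
position: [0.4478, -0.2422, 0.1037]
tcp_rot: [0.682, 0.732, 0.001, 0.001]
ft_force: [1.0, 0.1, -1.9]
gripper_width: 0.674
finger_force: 65.4
```

move_arm([
  {"translation": [30,3,0],"dr": [0,0,0],"gripper": -1},
  {"translation": [60,5,0],"dr": [0,0,0],"gripper": -1},
  {"translation": [90,8,0],"dr": [0,0,0],"gripper": -1},
  {"translation": [120,10,0],"dr": [0,0,0],"gripper": -1},
  {"translation": [150,13,0],"dr": [0,0,0],"gripper": -1},
  {"translation": [175,15,0],"dr": [0,0,0],"gripper": -1},
  {"translation": [190,16,0],"dr": [0,0,0],"gripper": -1},
  {"translation": [194,17,0],"dr": [0,0,0],"gripper": -1},
])

```text
time_s: 23.55
position: [0.45, -0.0444, 0.1026]
tcp_rot: [0.679, 0.734, 0.001, -0.0]
ft_force: [0.2, 0.2, -1.7]
gripper_width: 0.671
finger_force: 65.3
```

move_arm([
  {"translation": [0,0,10],"dr": [0,0,0],"gripper": -1},
  {"translation": [0,0,30],"dr": [0,0,0],"gripper": -1},
  {"translation": [0,0,40],"dr": [0,0,0],"gripper": -1},
  {"translation": [0,0,40],"dr": [0,0,0],"gripper": -1},
  {"translation": [0,0,40],"dr": [0,0,0],"gripper": -1},
])

```text
time_s: 23.97
position: [0.4496, -0.0501, 0.0618]
tcp_rot: [0.682, 0.731, -0.001, 0.0]
ft_force: [0.1, 0.7, -1.6]
gripper_width: 0.671
finger_force: 65.2
```

```bash
python3 go.py 451 -50 13.5 4;  python3 -c "
from h import *
a=cap('side')['pixels'][140:260,160:300];cv2.imwrite('pics/b6.png',cv2.resize(a,None,fx=4,fy=4))"
```

```text
t 23.9667 pos [449.6 -50.1  61.8] psi 4.0 w 0.671 F [ 0.1  0.7 -1.6] ff 65.2
translation [ 0.   1.5 48.3] dr [-0.001  0.002 -0.   ] j [-0.31  0.31  0.45  2.01 -0.18  0.86  0.31]
```

View pics/b6.png

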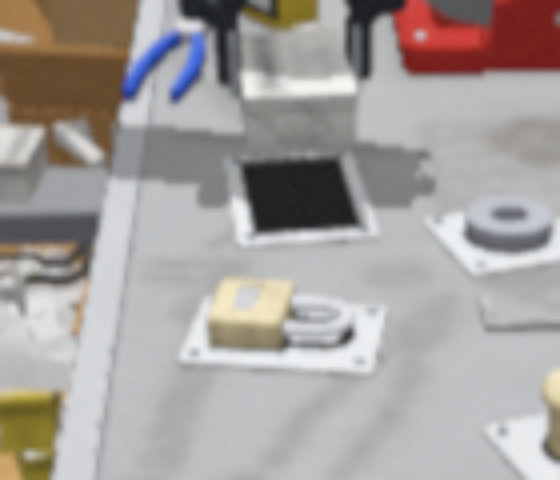

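The box hangs level and square over its outline, and the padlock is well placed on its own. Lowering the box.

move_arm([
  {"translation": [0,1,15],"dr": [0,0,0],"gripper": -1},
  {"translation": [0,1,30],"dr": [0,0,0],"gripper": -1},
  {"translation": [0,1,41],"dr": [0,0,0],"gripper": -1},
  {"translation": [0,1,46],"dr": [0,0,0],"gripper": -1},
  {"translation": [0,1,48],"dr": [0,0,0],"gripper": -1},
  {"translation": [0,1,49],"dr": [0,0,0],"gripper": -1},
  {"translation": [0,1,49],"dr": [0,0,0],"gripper": -1},
])

```text
time_s: 24.6
position: [0.4523, -0.0488, 0.0142]
tcp_rot: [0.681, 0.732, 0.0, 0.001]
ft_force: [1.1, 0.6, -2.0]
gripper_width: 0.671
finger_force: 65.3
```

```bash
python3 go.py 451 -50 13.5 4
```

```text
t 24.6 pos [452.3 -48.8  14.2] psi 4.1 w 0.671 F [ 1.1  0.6 -2. ] ff 65.3
translation [-1.1 -1.4  0.7] dr [0.002 0.001 0.002] j [-0.27  0.4   0.42  2.05 -0.24  0.74  0.36]
```

move_arm([
  {"translation": [-1,-1,0.5],"dr": [0,0,0],"gripper": -1},
  {"translation": [-1,-1,1.2],"dr": [0,0,0],"gripper": -1},
  {"translation": [-1,-1,1.2],"dr": [0,0,0],"gripper": -1},
])

```text
time_s: 24.85
position: [0.4513, -0.0499, 0.0134]
tcp_rot: [0.681, 0.732, 0.001, 0.001]
ft_force: [-0.8, 0.1, 4.1]
gripper_width: 0.668
finger_force: 65.9
```

move_arm([
  {"translation": [0,0,0],"dr": [0,0,0],"gripper": 0.4},
  {"translation": [0,0,0],"dr": [0,0,0],"gripper": 0.6},
  {"translation": [0,0,0],"dr": [0,0,0],"gripper": 0.9},
  {"translation": [0,0,0],"dr": [0,0,0],"gripper": 1},
  {"translation": [0,0,-15],"dr": [0,0,0],"gripper": 1},
  {"translation": [0,0,-50],"dr": [0,0,0],"gripper": 1},
  {"translation": [0,0,-90],"dr": [0,0,0],"gripper": 1},
  {"translation": [0,0,-130],"dr": [0,0,0],"gripper": 1},
])

```text
time_s: 25.52
position: [0.4494, -0.0496, 0.1432]
tcp_rot: [0.681, 0.732, -0.001, 0.0]
ft_force: [1.7, 0.1, 0.1]
gripper_width: 0.998
finger_force: 0.0
```

move_arm([
  {"translation": [40,0,-20],"dr": [0,0,0],"gripper": 1},
  {"translation": [80,0,-30],"dr": [0,0,0],"gripper": 1},
  {"translation": [120,0,-30],"dr": [0,0,0],"gripper": 1},
  {"translation": [150,0,-30],"dr": [0,0,0],"gripper": 1},
  {"translation": [150,0,-30],"dr": [0,0,0],"gripper": 1},
  {"translation": [150,0,-30],"dr": [0,0,0],"gripper": 1},
])

```text
time_s: 26.02
position: [0.4456, 0.056, 0.1762]
tcp_rot: [0.697, 0.717, -0.018, 0.022]
ft_force: [-2.4, -68.0, 24.8]
gripper_width: 1.002
finger_force: 34.7
```

```bash
python3 - <<'E'
from h import *
a=cap('top');b=cap('side')
cv2.imwrite('pics/b7.png',np.hstack([cv2.resize(a['pixels'][150:270,150:350],(400,240)),cv2.resize(b['pixels'][150:290,180:340],(400,350))[:240]]))
E
python3 go.py 450 -50 100 4
```

```text
t 26.1167 pos [445.6  56.1 176.2] psi 1.5 w 0.998 F [ -3.1 -66.8  25. ] ff 34.4
translation [-102.     1.1   81.7] dr [ 0.004  0.053 -0.043] j [-0.57  0.15  0.41  1.87 -0.01  1.13 -0.14]
```

View pics/b7.png

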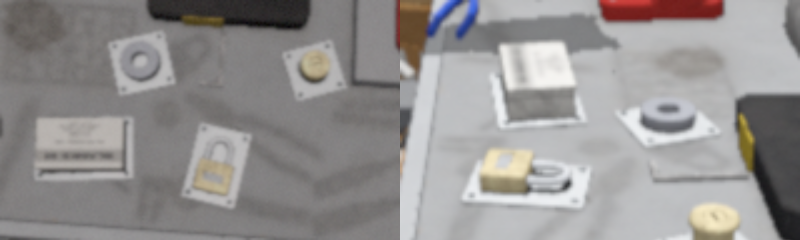

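All four parts are in place in the picture. My sideways retreat ran into something, though (68 N on the tool), so I'm backing off now.

move_arm([
  {"translation": [-60,0,0],"dr": [0,0,0],"gripper": 1},
  {"translation": [-100,0,0],"dr": [0,0,0],"gripper": 1},
  {"translation": [-140,0,0],"dr": [0,0,0],"gripper": 1},
  {"translation": [-150,0,0],"dr": [0,0,0],"gripper": 1},
  {"translation": [-150,0,0],"dr": [0,0,0],"gripper": 1},
  {"translation": [-150,0,0],"dr": [0,0,0],"gripper": 1},
])

```text
time_s: 26.62
position: [0.4502, -0.0513, 0.1723]
tcp_rot: [0.683, 0.73, -0.0, 0.001]
ft_force: [0.7, 0.7, -0.1]
gripper_width: 1.0
finger_force: 0.0
```

```bash
python3 go.py 450 -50 170 4; python3 - <<'E'
from h import *
a=cap('top');b=cap('side')
cv2.imwrite('pics/b8.png',np.hstack([cv2.resize(a['pixels'][100:290,0:340],(400,224)),cv2.resize(b['pixels'][90:290,150:350],(400,400))[:224]]))
o=ctrl.get_obs();print(o['time_s'],np.abs(o['qvel']).max())
E
```

```text
t 26.6167 pos [450.2 -51.3 172.3] psi 3.8 w 1.0 F [ 0.7  0.7 -0.1] ff 0.0
translation [ 1.3 -0.1  2.3] dr [ 0.001  0.001 -0.003] j [-0.36  0.16  0.49  1.87 -0.09  1.13  0.23]
26.7167 0.01891297830040111
```

View pics/b8.png

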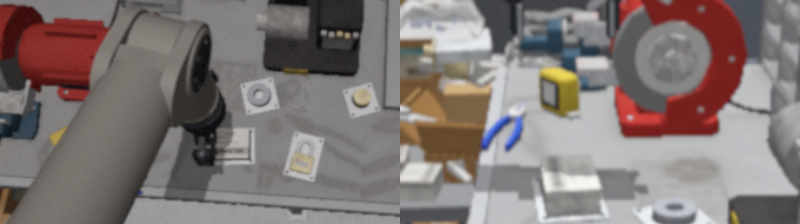

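The arm is clear with no contact force, the grinder hasn't moved, and all parts are on their outlines. Handing in.

```bash
python3 -c "
from bench import ctrl
print(ctrl.close_job())"
```

```text
the job is handed in; nothing more can be done
None
```

All four parts are on their plates, centred and aligned in the camera images, and the job is handed in with no verdict shown; on the final retreat the gripper hit something beside the box plate (probably the grinder) at about 68 N on the tool, under the 120 N wrist limit, and I can't tell whether it counts against the 40 N arm/gripper-body limit.

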